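# Rack the greasy scrapers over the drip tray

## Robot

A 7-joint arm with a two-finger parallel gripper is mounted at the origin on the work surface. World frame = base frame: x ahead of the robot, y to its left, z up, the work surface at z = 0. Lengths are in m, angles in rad, forces in N, time in s.
With the tool pointing down it reaches from about 0.425 to 0.875 m from the base axis. Payload 4.7 kg.
Tool frame: the origin (TCP) lies on the centre line of the jaws, within the pads' length; the fingertips stand 11 mm ahead of it and the grasp point (between the pads) lies 8 mm behind it; z points along the fingers, y is the line along which they close (so a half turn about z gives the same grasp; the last joint's range is limited). The gripper opens to 85 mm and grips with 20 to 120 N. Pads are 22 mm wide; open, the fingers measure 114 mm over their backs; the gripper's body (76 mm by 85 mm) begins 54 mm behind the grasp point. The pads swing forward as they close: fully open they stand 13 mm farther back than shut.
Start: joints at [-1.227, 0.321, -0.07, 1.45, 0.023, 1.371, -0.057], TCP at [0.211, 0.615, 0.242] pointing down, gripper open.
Joint ranges: [-2.86, 2.86], [-0.3, 2.09], [-1.38, 1.24], [0.06, 2.45], [-1.56, 4.7], [0.09, 2.05], [-2.69, 2.69]. Speed limits (rad/s): [2.57, 2.57, 3.14, 3.14, 3.14, 3.14, 3.14].

## Interface

Orientations are given as [roll, pitch, yaw] about the fixed x, y, z axes, in that order (R = Rz(yaw) Ry(pitch) Rx(roll)).
In Python, from bench import bot gives the robot as it stands.
- The arm moves only by the tool run_rows, called by a JSON object that holds its "method" and its "body". Schema: {"type":"object","properties":{"offsets":{"type":"array","items":{"type":"object","properties":{"sx":{"type":"number"},"sy":{"type":"number"},"sz":{"type":"number"},"rx":{"type":"number"},"ry":{"type":"number"},"rz":{"type":"number"}},"additionalProperties":false},"minItems":1,"maxItems":10},"finger_gap":{"type":"number"},"squeeze":{"type":"number"},"only":{"type":"string"},"quiet":{"type":"boolean"},"lines":{"type":"string"}},"required":["offsets"],"additionalProperties":false}. offsets is a list of rows, 1 to 10 of them, each an object with the fields sx, sy, sz (the shift in units of 50 mm), rx, ry, rz (a rotation vector in units of 0.25 rad); a field left out counts as zero; each row is the pose to reach, as a shift and turn from the pose commanded when the call began, along the tool's axes at that moment; what a row does not reach only later rows make up. A row lasts 1/8 s, in which the tool goes at most 0.0625 m and 0.188 rad, less where a joint would pass 70% of its speed; a pose out of reach is approached as far as the arm can. finger_gap is the opening from 0.0 (shut) to 1.0 (fully open), set as the call begins (left out keeps the last). The fingers move at their own pace and stop on an object; squeeze is the grip in N (left out, the last holds). Time passes only in rows, so rows that do not move let the fingers close. The tool returns the time, the measured TCP pose, the force, the opening and the grip force at its end. only (a regular expression) keeps the lines of the reply that match it, lines (a string "A,B") keeps lines A to B, and quiet returns only ok. Input that does not fit is refused with a message, and nothing moves.
- bot.observe(): the state, without advancing time (a new reading comes with each control period).
- bot.read_camera(name): name is "side" or "top" or "wrist"; returns a dict with "image" (400x640x3 uint8, red, green, blue), "mtx" (3x3 intrinsics, pixels), "T" (4x4, takes a point from camera to world coordinates); the wrist camera has in their place "tool_from_camera" (4x4, takes a point from camera to tool coordinates, whose origin is the TCP and whose axes are the flange's). Camera axes: x right, y up, looking along -z (the intrinsics and any distortion apply to the point x, -y, -z); pixel columns grow to the right and rows downward; lengths in m; the calibration is good to about 2 mm. A picture is of the moment at which its call begins: read the wrist's pose just before it. There is no depth.
- bot.finish_job(): hands the job in; it is judged then, once.
The state is a dict: "t": time; "joint_positions": joint angles; "joint_velocities": joint speeds; "tau": joint torques, N m; "eef_pos": TCP position; "tcp_rot": TCP orientation; "wrist_force": force on the tool from outside, world axes, zero at the start; "moment": the same for the moment, N m; "finger_gap": opening from 0.0 (shut) to 1.0 (fully open); "gripper_force": force on a finger pad.
Only numpy, scipy, OpenCV 4.12 (cv2) and the standard library are available. Lean on these libraries where they do the work, as an engineer would, in place of code of your own. Each camera call takes 0.05 s, during which the arm holds its last target. There are 200 camera calls.

## Task

First, while the rack is still empty of scrapers, push the drip tray all the way home under the scraper rack. Then slide every scraper lying on the bench blade first into a rack channel that matches its blade width (wide blades in wide channels, narrow in narrow), right up to the back stop, and leave the tray fully home and the drum and the wrench where they are.

Things in the scene. Friction and masses are not known exactly. Their poses are not given: they have to be found in the camera images.
- rack: Fixed grey metal rack, 102 mm deep (x), 380 long (y), 85 high; origin: centre of footprint, on the bench; front (-x face) towards the robot. On top four level channels along x, open in front: lips 10 mm wide hold a blade's side edges from below and above. Below, along y, a tray tunnel 90 mm wide, 63 high, rails 18 high; open at the -y end, end wall at y = +184 mm.
- tray: Loose steel drip tray, 83 mm wide (x), 350 long (y), 30 high, about 0.5 kg; a tongue out of its -y end carries a black upright grip block. Origin: centre of its underside. It lies on the bench in the rack's tunnel, axes along the rack's, drawn 60 to 120 mm out at the -y end. Home (+y end at the end wall) its origin is at y = +9 mm in the rack's frame. Slides by friction alone.
- tray_grip (a point): Middle of the tray's grip block (26 x 26 mm, top at 55 mm), 36 mm above the bench, 257 mm from the tray's origin along its -y
- slot0_mouth (a point): Middle of the mouth of channel 0 (wide: 74 mm wide, 10 mm high, 65 mm deep), in the rack's front face, 74 mm above the bench, at y = -135 mm of the rack; axes as the rack's (x: into the channel)
- slot0_back (a point): Middle of the back stop of wide channel 0, 65 mm behind its mouth
- slot1_mouth (a point): Middle of the mouth of channel 1 (narrow: 50 mm wide, 10 mm high, 65 mm deep), in the rack's front face, 74 mm above the bench, at y = -45 mm of the rack; axes as the rack's (x: into the channel)
- slot1_back (a point): Middle of the back stop of narrow channel 1, 65 mm behind its mouth
- slot2_mouth (a point): Middle of the mouth of channel 2 (wide: 74 mm wide, 10 mm high, 65 mm deep), in the rack's front face, 74 mm above the bench, at y = 45 mm of the rack; axes as the rack's (x: into the channel)
- slot2_back (a point): Middle of the back stop of wide channel 2, 65 mm behind its mouth
- slot3_mouth (a point): Middle of the mouth of channel 3 (narrow: 50 mm wide, 10 mm high, 65 mm deep), in the rack's front face, 74 mm above the bench, at y = 135 mm of the rack; axes as the rack's (x: into the channel)
- slot3_back (a point): Middle of the back stop of narrow channel 3, 65 mm behind its mouth
- wide_a: Loose wide scraper, 0.16 kg, 130 mm long (x), alike on both faces. Origin: on its axis at half length. Wooden handle x = -65 to +5 mm, 26 wide (y), 22 thick (z); steel blade x = +5 to +65 mm, 66 wide, 4 thick, in the handle's mid plane. On the bench it lies level on its handle; it balances near x = -8 mm, grip it at x = -25. In a channel it may droop 6 degrees. May be absent
- wide_a_tip (a point): Middle of the blade's front edge of wide_a (x = +65 mm)
- wide_b: Loose wide scraper, 0.16 kg, 130 mm long (x), alike on both faces. Origin: on its axis at half length. Wooden handle x = -65 to +5 mm, 26 wide (y), 22 thick (z); steel blade x = +5 to +65 mm, 66 wide, 4 thick, in the handle's mid plane. On the bench it lies level on its handle; it balances near x = -8 mm, grip it at x = -25. In a channel it may droop 6 degrees. May be absent
- wide_b_tip (a point): Middle of the blade's front edge of wide_b (x = +65 mm)
- narrow_a: Loose narrow scraper, 0.16 kg, 130 mm long (x), alike on both faces. Origin: on its axis at half length. Wooden handle x = -65 to +5 mm, 26 wide (y), 22 thick (z); steel blade x = +5 to +65 mm, 42 wide, 4 thick, in the handle's mid plane. On the bench it lies level on its handle; it balances near x = -8 mm, grip it at x = -25. In a channel it may droop 6 degrees. May be absent
- narrow_a_tip (a point): Middle of the blade's front edge of narrow_a (x = +65 mm)
- narrow_b: Loose narrow scraper, 0.16 kg, 130 mm long (x), alike on both faces. Origin: on its axis at half length. Wooden handle x = -65 to +5 mm, 26 wide (y), 22 thick (z); steel blade x = +5 to +65 mm, 42 wide, 4 thick, in the handle's mid plane. On the bench it lies level on its handle; it balances near x = -8 mm, grip it at x = -25. In a channel it may droop 6 degrees. May be absent
- narrow_b_tip (a point): Middle of the blade's front edge of narrow_b (x = +65 mm)
- drum: Bystander: aluminium cable drum 90 mm across, 60 mm high, left of the rack; origin centre of underside
- wrench: Bystander: steel wrench lying on the bench in front of the rack, about 8 mm high; origin at its middle, underneath

How it is judged:
By the outcome, as a careful person would: the job done as asked, in the order asked, and still so for the second after the job is handed in, with the robot touching nothing.
Of wide_a, wide_b, narrow_a, narrow_b only 3 to 4 are there at a start; the rules pass over those that are not, and their reading is None.
At some moment in a run one of tray, wide_a, wide_b, narrow_a, narrow_b may be knocked a few centimetres aside while the robot is not near it.
Once in a run the grip may slacken for a moment while it holds something.
It also fails if it takes over 210 s, if anything falls off the work surface, if the arm or the gripper's body presses on something with over 40 N, if the wrist force passes 120 N, or if a joint passes its speed limit or range.

## Working session

There is one attempt and no reset: what is moved stays moved. The work goes in short steps, Python scripts to look and compute and a tool call to move; the robot and the scene stay as the last step left them, time stands still between calls to the robot, and variables do not carry over. Pictures are saved under pics/ and viewed, at most 14 in all, crops included, and the job is handed in when it is done.

```bash
ls; mkdir -p pics
```

Run:
```python
from bench import bot
import cv2, numpy as np
o=bot.observe(); print(o['t'],o['eef_pos'],o['tcp_rot'],o['finger_gap'])
for n in ('top','side'):
    c=bot.read_camera(n); cv2.imwrite(f'pics/{n}0.png',c['image'][:,:,::-1]); print(n,c['mtx'].tolist(),np.round(c['T'],4).tolist(),[k for k in c])
c=bot.read_camera('wrist'); print({k:(np.round(v,4).tolist() if k!='image' else 0) for k,v in c.items()})
```

```text
bench.py
pics
0.0 [0.21038378 0.61446004 0.24122562] [-3.13967760e+00  1.16149277e-04  2.81184907e+00] 0.9979992593885813
top [[508.85295185569333, 0.0, 322.3905863478117], [0.0, 508.85295185569333, 199.0503499614306], [0.0, 0.0, 1.0]] [[0.0168, 0.9955, -0.093, 0.4038], [-0.9998, 0.0161, -0.0076, 0.0111], [-0.006, 0.0932, 0.9956, 1.5822], [0.0, 0.0, 0.0, 1.0]] ['image', 'mtx', 'T']
side [[490.6101284651665, 0.0, 322.4620124117269], [0.0, 490.6101284651665, 203.9079366802339], [0.0, 0.0, 1.0]] [[0.9371, 0.1765, -0.3012, 0.1382], [-0.3489, 0.4434, -0.8257, -1.1238], [-0.0122, 0.8788, 0.477, 0.7432], [0.0, 0.0, 0.0, 1.0]] ['image', 'mtx', 'T']
{'image': 0, 'mtx': [[315.7852, 0.0, 323.3658], [0.0, 315.7852, 197.9439], [0.0, 0.0, 1.0]], 'tool_from_camera': [[0.0004, 0.9631, 0.269, 0.0683], [1.0, -0.0004, 0.0002, 0.0004], [0.0003, 0.269, -0.9631, -0.131], [0.0, 0.0, 0.0, 1.0]]}
```
View pics/top0.png

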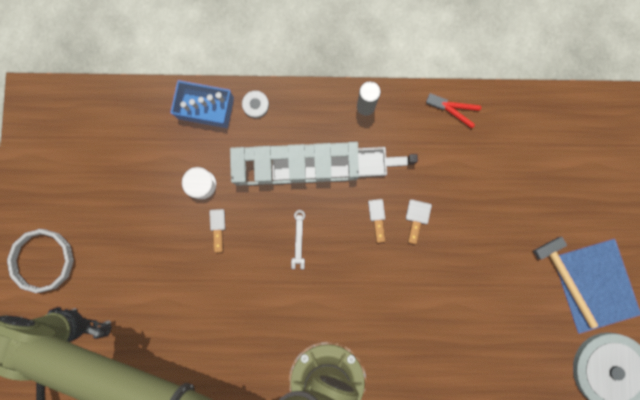

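View pics/side0.png

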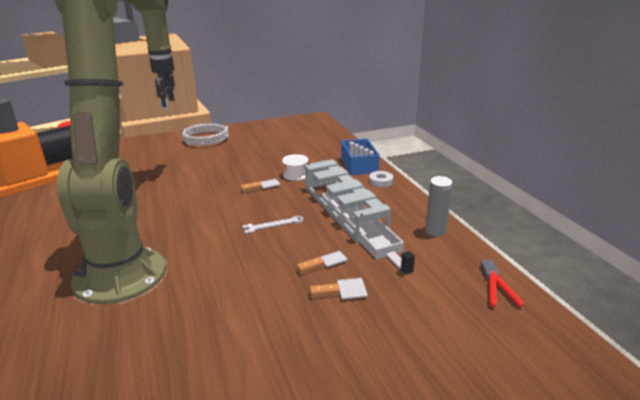

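Three scrapers are visible: narrow at top (218,230) and (377,220), and wide at (418,222). The wrench is at (299,240), the drum at (199,183), and the tray grip at (413,160). The rack spans columns 230–358 of the top view. Next come the helpers and rough positions.

Create h.py:
```python
import numpy as np, cv2
from scipy.spatial.transform import Rotation as R
from bench import bot
def pose(o=None):
    o=o or bot.observe(); T=np.eye(4); T[:3,:3]=R.from_euler('xyz',o['tcp_rot']).as_matrix(); T[:3,3]=o['eef_pos']; return T
def cam(n):
    P=pose(); c=bot.read_camera(n)
    return c['image'],c['mtx'],(P@c['tool_from_camera'] if n=='wrist' else c['T'])
def rays(uv,K,T):
    uv=np.atleast_2d(np.asarray(uv,float)); d=np.c_[(uv[:,0]-K[0,2])/K[0,0],-(uv[:,1]-K[1,2])/K[1,1],-np.ones(len(uv))]
    return T[:3,3],d@T[:3,:3].T
def onz(uv,K,T,z):
    o,d=rays(uv,K,T); return o+d*((z-o[2])/d[:,2])[:,None]
def tri(obs):  # [(uv,K,T),...] least squares point
    A=np.zeros((3,3));b=np.zeros(3)
    for uv,K,T in obs:
        o,d=rays(uv,K,T); d=d[0]/np.linalg.norm(d[0]); M=np.eye(3)-np.outer(d,d); A+=M;b+=M@o
    p=np.linalg.solve(A,b); 
    return p,[float(np.linalg.norm(np.cross(p-rays(u,K,T)[0],rays(u,K,T)[1][0]/np.linalg.norm(rays(u,K,T)[1][0])))) for u,K,T in obs]
def proj(p,K,T):
    q=np.linalg.inv(T)@np.r_[p,1]; return [K[0,2]-K[0,0]*q[0]/q[2],K[1,2]+K[1,1]*q[1]/q[2]]
def go(p,yaw,tilt=0):
    """shift and rotvec in tool axes to reach TCP p, pointing down, tool yaw (rpy roll=pi)"""
    P=pose(); Rt=R.from_euler('xyz',[np.pi,0,yaw])
    Rd=R.from_matrix(P[:3,:3]); return np.round(Rd.inv().apply(np.asarray(p)-P[:3,3]),4),np.round((Rd.inv()*Rt).as_rotvec(),4)
```

Run:
```python
from h import *
I,K,T=cam('top')
for n,uv,z in [('rackL',(231,166),.085),('rackR',(358,160),.085),('grip',(413,160),.055),('nL tip',(217,211),.011),('nL end',(219,251),.011),('n2 tip',(376,201),.011),('n2 end',(380,242),.011),('w tip',(420,203),.011),('w end',(414,243),.011),('wr',(299,212),0),('wr2',(298,267),0),('drum',(199,183),.06)]:
    print(n,onz(uv,K,T,z)[0].round(3))
```

```text
rackL [0.638 0.296 0.085]
rackR [ 0.662 -0.081  0.085]
grip [ 0.67  -0.25   0.055]
nL tip [0.508 0.349 0.011]
nL end [0.385 0.338 0.011]
n2 tip [ 0.547 -0.143  0.011]
n2 end [ 0.421 -0.156  0.011]
w tip [ 0.543 -0.279  0.011]
w end [ 0.42  -0.261  0.011]
wr [0.51  0.095 0.   ]
wr2 [0.34  0.095 0.   ]
drum [0.589 0.396 0.06 ]
```

```bash
python3 -c "
from h import *
print(go([.53,.12,.25],3.2))"
```

```text
(array([-0.4625, -0.3645, -0.0079]), array([-1.200e-03, -1.000e-04, -3.882e-01]))
```

The rows are not in the units I measure in: shifts go in units of 50 mm and turns go in units of 0.25 rad. I convert before sending: -0.46 m is -9.2, -0.4 m is -8, -0.388 rad is -1.552.

{"method": "run_rows", "body": {"offsets": [{"sx": -1,"sy": -0.8,"rz": -0.2},{"sx": -2,"sy": -1.6,"rz": -0.4},{"sx": -3,"sy": -2.4,"rz": -0.6},{"sx": -4,"sy": -3.2,"rz": -0.8},{"sx": -5,"sy": -4,"rz": -1},{"sx": -6,"sy": -4.8,"rz": -1.2},{"sx": -7,"sy": -5.6,"rz": -1.4},{"sx": -8,"sy": -6.4,"rz": -1.552},{"sx": -9.2,"sy": -7.2,"sz": -0.2,"rz": -1.552},{"sx": -9.2,"sy": -7.2,"sz": -0.2,"rz": -1.552}], "finger_gap": 0}}

```text
t: 1.45
eef_pos: [0.5311, 0.1206, 0.2529]
tcp_rot: [-3.14, 0.001, -3.09]
wrist_force: [0.2, 0.6, -0.1]
finger_gap: -0.006
gripper_force: 0.0
```

Run:
```python
from h import *
I,K,T=cam('wrist'); cv2.imwrite('pics/w1.png',I[:,:,::-1]); np.savez('w1.npz',I=I,K=K,T=T)
```

```text
(no output)
```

View pics/w1.png

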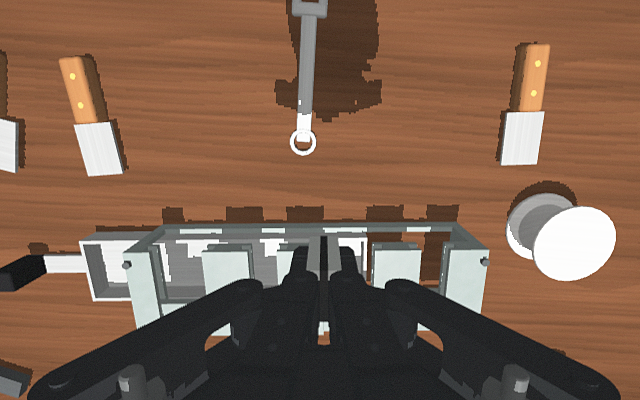

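Wrist view: the wrench ring is at (303,142), the left narrow scraper at (525,100), the right narrow one at (92,115), and the wide one is at the left border. The rack's front lower rail is near row 228, its outer top plates are at (145,290) and (465,290), and the grip block is at (20,270). I'll move ahead so the rack clears the fingers.

{"method": "run_rows", "body": {"offsets": [{"sx": -1,"sy": -0.6},{"sx": -2,"sy": -1.2},{"sx": -2.2,"sy": -1.4},{"sx": -2.2,"sy": -1.4}]}}

```text
t: 2.0
eef_pos: [0.6426, 0.062, 0.2516]
tcp_rot: [-3.142, -0.002, -3.084]
wrist_force: [-0.4, 0.2, 0.4]
finger_gap: -0.002
gripper_force: 0.0
```

Run:
```python
from h import *
I,K,T=cam('wrist'); cv2.imwrite('pics/w2.png',I[:,:,::-1]); np.savez('w2.npz',I=I,K=K,T=T)
```

{"method": "run_rows", "body": {"offsets": [{"sy": -1.2},{"sy": -2.4},{"sy": -3.6},{"sy": -4},{"sy": -4}]}}

```text
t: 2.68
eef_pos: [0.654, -0.1375, 0.2528]
tcp_rot: [3.14, 0.0, -3.085]
wrist_force: [-0.4, 0.7, -0.2]
finger_gap: -0.0
gripper_force: 0.0
```

Run:
```python
from h import *
I,K,T=cam('wrist'); cv2.imwrite('pics/w3.png',I[:,:,::-1]); np.savez('w3.npz',I=I,K=K,T=T)
```

```text
(no output)
```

View pics/w2.png

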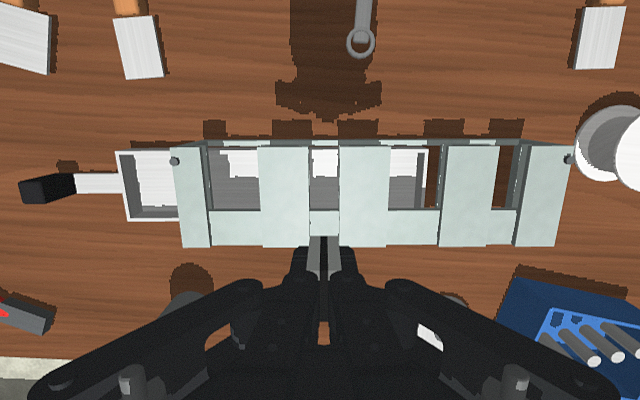

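View pics/w3.png

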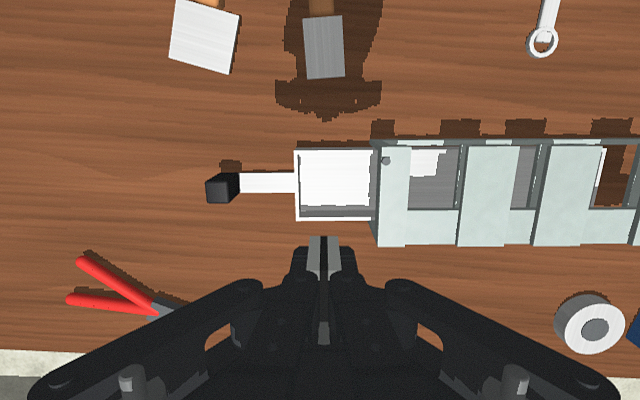

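w2 shows the whole rack top, with corners near (171,147), (573,147), (557,246) and (183,247). w3 shows the grip block top near (218,190), the same rack end at (378,150)–(378,247), the wide blade at (203,35) and the narrow blade at (323,47). I'll fit the edges next.

Run:
```python
from h import *
def ld(n):
    d=np.load(n); return d['I'],d['K'],d['T']
D={n:ld(n+'.npz') for n in ('w2','w3')}
for n,pts in [('w2',[(190,200),(285,200),(360,225),(150,190)]),('w3',[(394,210),(340,180),(224,182),(218,192),(212,190),(232,195)])]:
    print(n,[D[n][0][v,u].tolist() for u,v in pts])
def mask(I):
    h=cv2.cvtColor(I,cv2.COLOR_RGB2HSV); m=((h[...,0]>65)&(h[...,0]<105)&(h[...,1]>5)&(h[...,1]<60)&(h[...,2]>175)).astype(np.uint8)
    m[:135]=0;m[260:]=0; m=cv2.morphologyEx(m,cv2.MORPH_OPEN,np.ones((3,3))); 
    return m
from numpy import polyfit,polyval
for n in D:
    I,K,T=D[n]; m=mask(I)
    # row runs at several rows -> x edges on z=.085
    for v in (165,180,195):
        r=np.flatnonzero(np.diff(m[v].astype(int))); print(n,v,r.tolist(), [tuple(np.round(onz((u+1,v+.5),K,T,.085)[0][:2],4)) for u in r][:12] if v==180 else '')
    cols=[c for c in (200,280,360,480,540) ] if n=='w2' else [400,480,520,570]
    for c in cols:
        r=np.flatnonzero(m[:,c]); print(n,'col',c,r.min(),r.max(),onz((c+.5,r.min()),K,T,.085)[0].round(4),onz((c+.5,r.max()+1),K,T,.085)[0].round(4))
```

```text
w2 [[195, 207, 202], [212, 224, 220], [209, 222, 218], [227, 228, 227]]
w3 [[217, 226, 222], [250, 251, 250], [59, 59, 60], [65, 68, 70], [63, 64, 62], [30, 30, 30]]
w2 165 [177, 200, 257, 307, 339, 389, 446, 496, 528, 569] 
w2 180 [173, 202, 258, 308, 338, 388, 445, 494, 525, 567] [(np.float64(0.6481), np.float64(-0.0815)), (np.float64(0.6465), np.float64(-0.0536)), (np.float64(0.6434), np.float64(0.0003)), (np.float64(0.6406), np.float64(0.0484)), (np.float64(0.6389), np.float64(0.0772)), (np.float64(0.6361), np.float64(0.1253)), (np.float64(0.6329), np.float64(0.1801)), (np.float64(0.6302), np.float64(0.2272)), (np.float64(0.6285), np.float64(0.257)), (np.float64(0.6262), np.float64(0.2974))]
w2 195 [175, 203, 259, 308, 339, 388, 443, 492, 523, 563] 
w2 col 200 161 246 [ 0.6277 -0.0552  0.085 ] [ 0.7164 -0.0592  0.085 ]
w2 col 280 147 246 [0.6101 0.0202 0.085 ] [0.7117 0.0224 0.085 ]
w2 col 360 147 246 [0.6058 0.095  0.085 ] [0.7069 0.1041 0.085 ]
w2 col 480 140 245 [0.5929 0.2059 0.085 ] [0.6987 0.2263 0.085 ]
w2 col 540 146 245 [0.5951 0.263  0.085 ] [0.6952 0.2874 0.085 ]
w3 165 [380, 409, 466, 516, 547, 597] 
w3 180 [380, 408, 464, 514, 545, 594] [(np.float64(0.6486), np.float64(-0.0814)), (np.float64(0.6471), np.float64(-0.0543)), (np.float64(0.644), np.float64(-0.0002)), (np.float64(0.6412), np.float64(0.0481)), (np.float64(0.6395), np.float64(0.0781)), (np.float64(0.6368), np.float64(0.1255))]
w3 195 [379, 407, 462, 511, 542, 590] 
w3 col 400 140 245 [ 0.609  -0.0673  0.085 ] [ 0.7159 -0.0541  0.085 ]
w3 col 480 147 245 [0.6112 0.0086 0.085 ] [0.7112 0.0279 0.085 ]
w3 col 520 210 242 [0.6705 0.0602 0.085 ] [0.7056 0.0682 0.085 ]
w3 col 570 140 244 [0.5999 0.0914 0.085 ] [0.7048 0.1199 0.085 ]
```

Both views agree on z = 85 mm. The rack yaw is 0.0617, the mouth plane is at e_x = 0.610, and the rack centre is at e_y = 0.068. Now to place closed fingers behind the grip block.

Add to h.py:
```python
YAW=0.0617; EX=np.array([np.cos(YAW),np.sin(YAW),0]); EY=np.array([-np.sin(YAW),np.cos(YAW),0])
def rk(ex,ey,z): return ex*EX+ey*EY+np.array([0,0,z])
def inr(p): p=np.asarray(p); return np.round([p@EX,p@EY,p[2]],4)
SLOT=[.0682-.135,.0682-.045,.0682+.045,.0682+.135]
```

Run:
```python
from h import *
d=np.load('w3.npz');I,K,T=d['I'],d['K'],d['T']
m=(I.max(2)<85).astype(np.uint8); m[:165]=0;m[215:]=0;m[:,:195]=0;m[:,250:]=0
n,l,s,c=cv2.connectedComponentsWithStats(m); i=1+s[1:,4].argmax(); print(s[i])
ys,xs=np.nonzero(l==i)
# left edge of the block's outline = top -y edge seen from the right above
for v in (178,186,194): 
    r=xs[ys==v]; print(v,r.min(),r.max(),inr(onz((r.min(),v),K,T,.055)[0]))
print(go(rk(.661,-.36,.25),np.pi+YAW),go(rk(.661,-.36,.045),np.pi+YAW), inr(pose()[:3,3]))
```

```text
[ 205  165   45   38 1048]
178 211 238 [ 0.6455 -0.2963  0.055 ]
186 205 238 [ 0.6542 -0.3036  0.055 ]
194 206 237 [ 0.663  -0.3034  0.055 ]
(array([-0.0163, -0.1847,  0.0021]), array([ 0.0025,  0.0005, -0.0016])) (array([-0.0162, -0.1853,  0.2071]), array([ 0.0025,  0.0005, -0.0016])) [ 0.645  -0.1752  0.2526]
```

Scaled: 0.209 m is 4.18, 0.2 m is 4.

{"method": "run_rows", "body": {"offsets": [{"sx": -0.1,"sy": -1.2},{"sx": -0.2,"sy": -2.4},{"sx": -0.32,"sy": -3.6},{"sx": -0.32,"sy": -3.7,"sz": 1},{"sx": -0.32,"sy": -3.7,"sz": 2},{"sx": -0.32,"sy": -3.7,"sz": 3},{"sx": -0.32,"sy": -3.7,"sz": 4},{"sx": -0.32,"sy": -3.7,"sz": 4.18},{"sx": -0.32,"sy": -3.7,"sz": 4.18}]}}

```text
t: 3.85
eef_pos: [0.6828, -0.3192, 0.044]
tcp_rot: [3.141, 0.001, -3.081]
wrist_force: [0.9, -0.6, 1.5]
finger_gap: -0.0
gripper_force: 0.0
```

{"method": "run_rows", "body": {"offsets": [{"sy": 0.4},{"sy": 0.8},{"sy": 1.2},{"sy": 1.6},{"sy": 2},{"sy": 2.4},{"sy": 2.7},{"sy": 2.8}]}}

```text
t: 4.85
eef_pos: [0.674, -0.181, 0.0445]
tcp_rot: [-3.14, 0.002, -3.082]
wrist_force: [0.7, -6.6, 4.2]
finger_gap: -0.002
gripper_force: 2.9
```

```bash
python3 -c "
from h import *
print(inr(pose()[:3,3]))"
```

```text
[ 0.6616 -0.2222  0.0445]
```

Contact with light force. I'll push on in small steps until the end wall stops it.

{"method": "run_rows", "body": {"offsets": [{"sy": 0.08},{"sy": 0.16},{"sy": 0.2},{"sy": 0.24},{"sy": 0.24}]}}

```text
t: 5.48
eef_pos: [0.6728, -0.1715, 0.0442]
tcp_rot: [-3.139, 0.001, -3.085]
wrist_force: [1.1, -5.4, 4.0]
finger_gap: -0.001
gripper_force: 2.8
```

```bash
python3 -c "
from h import *
print(inr(pose()[:3,3]))"
```

```text
[ 0.661  -0.2127  0.0442]
```

{"method": "run_rows", "body": {"offsets": [{"sy": 0.06},{"sy": 0.12},{"sy": 0.16},{"sy": 0.16}]}}

```text
t: 5.98
eef_pos: [0.6724, -0.1661, 0.0443]
tcp_rot: [-3.136, 0.002, -3.086]
wrist_force: [2.2, -9.3, 3.2]
finger_gap: -0.003
gripper_force: 4.6
```

```bash
python3 -c "
from h import *
print(inr(pose()[:3,3]))"
```

```text
[ 0.6609 -0.2073  0.0443]
```

Scaled: 0.006 m is 0.12, 0.003 m is 0.06.

{"method": "run_rows", "body": {"offsets": [{"sy": 0.06},{"sy": 0.12},{"sy": 0.12}]}}

```text
t: 6.35
eef_pos: [0.6717, -0.166, 0.0444]
tcp_rot: [-3.129, 0.003, -3.09]
wrist_force: [3.4, -18.7, 0.3]
finger_gap: 0.001
gripper_force: 8.8
```

```bash
python3 -c "
from h import *
print(inr(pose()[:3,3]))"
```

```text
[ 0.6602 -0.2072  0.0444]
```

The tray is home: 6 mm of commanded travel gave no motion and the force rose to 19 N. Backing off and looking at the two right-hand scrapers.

{"method": "run_rows", "body": {"offsets": [{"sy": -0.6},{"sy": -1},{"sy": -1,"sz": -1.2},{"sy": -1,"sz": -2.4},{"sx": 1,"sy": -1,"sz": -3},{"sx": 2,"sy": -1,"sz": -3},{"sx": 2.4,"sy": -1,"sz": -3},{"sx": 2.4,"sy": -1,"sz": -3}]}}

```text
t: 7.35
eef_pos: [0.5538, -0.212, 0.1934]
tcp_rot: [3.139, 0.0, -3.084]
wrist_force: [0.6, 0.3, 0.4]
finger_gap: 0.0
gripper_force: 0.0
```

Run:
```python
from h import *
I,K,T=cam('wrist'); cv2.imwrite('pics/w4.png',I[:,:,::-1]); np.savez('w4.npz',I=I,K=K,T=T)
```

{"method": "run_rows", "body": {"offsets": [{"sy": 1},{"sy": 2},{"sy": 2},{"sy": 2}], "finger_gap": 1}}

```text
t: 7.9
eef_pos: [0.5499, -0.1124, 0.1931]
tcp_rot: [-3.141, -0.0, -3.082]
wrist_force: [-0.5, 0.0, 0.3]
finger_gap: 0.848
gripper_force: 0.0
```

Run:
```python
from h import *
I,K,T=cam('wrist'); cv2.imwrite('pics/w5.png',I[:,:,::-1]); np.savez('w5.npz',I=I,K=K,T=T)
a=cv2.imread('pics/w4.png');b=cv2.imread('pics/w5.png');cv2.imwrite('pics/w45.png',np.vstack([a[:250],b[:250]]))
```

```text
(no output)
```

View pics/w45.png

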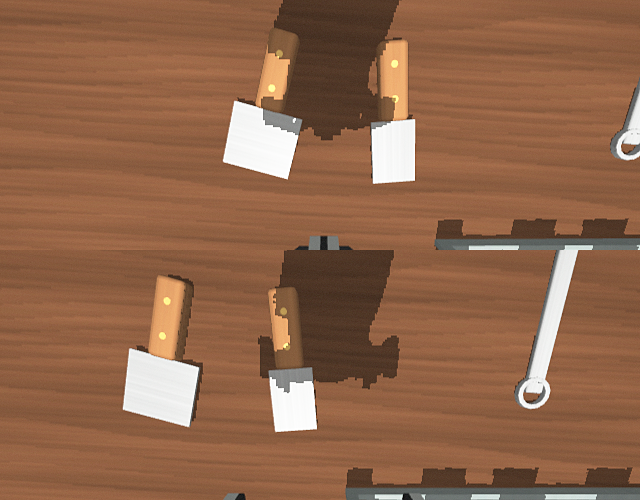

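The upper half (w4) has the wide blade at (262,140), handle to (283,32), and the narrow blade at (393,150), handle to (393,40). The lower half (w5) has wide at (162,137) and narrow at (293,150). I'll extract the blade quads and triangulate.

Add to h.py:
```python
def blades(I,rowmax=245,smax=70,amin=1200,amax=9000):
    h=cv2.cvtColor(I,cv2.COLOR_RGB2HSV); m=((h[...,1]<smax)&(h[...,2]>70)).astype(np.uint8); m[rowmax:]=0
    m=cv2.morphologyEx(m,cv2.MORPH_OPEN,np.ones((5,5))); m=cv2.morphologyEx(m,cv2.MORPH_CLOSE,np.ones((7,7)))
    out=[]
    for c in cv2.findContours(m,cv2.RETR_EXTERNAL,cv2.CHAIN_APPROX_NONE)[0]:
        if not amin<cv2.contourArea(c)<amax: continue
        hull=cv2.convexHull(c); q=hull
        for e in np.linspace(2,15,40):
            q=cv2.approxPolyDP(hull,e,True)
            if len(q)<=4: break
        if len(q)==4 and cv2.contourArea(q)>.8*cv2.contourArea(hull) and cv2.contourArea(c)>.8*cv2.contourArea(hull):
            q=q[:,0].astype(float)+.5; s=q.sum(1); i=np.argsort(q[:,1]); up=q[i[:2]][q[i[:2]][:,0].argsort()]; dn=q[i[2:]][q[i[2:]][:,0].argsort()]
            out.append(np.vstack([up,dn])) # UL UR (handle side when robot side is up), LL LR (tip)
    return sorted(out,key=lambda q:q[:,0].mean())
def scr(q,K,T,z):
    P=onz(q,K,T,z); tip=P[2:].mean(0); root=P[:2].mean(0); d=tip-root; 
    return tip,root,float(np.arctan2(d[1],d[0])),float(np.linalg.norm(P[2]-P[3])),float(np.linalg.norm(d))
```

Run:
```python
from h import *
Q={}
for n in ('w4','w5'):
    d=np.load(n+'.npz');I,K,T=d['I'],d['K'],d['T']
    b=blades(I); Q[n]=(b,K,T)
    for q in b:
        t,r,a,w,l=scr(q,K,T,.013); print(n,q.round().tolist(),t.round(4),r.round(4),round(a,4),round(w,4),round(l,4))
for k in range(2):
    if len(Q['w4'][0])>k and len(Q['w5'][0])>k:
        print(k,[tri([(Q[n][0][k][j],Q[n][1],Q[n][2]) for n in Q])[0].round(4) for j in range(4)])
```

```text
w4 [[234.0, 102.0], [302.0, 120.0], [224.0, 162.0], [288.0, 178.0]] [ 0.547  -0.2792  0.013 ] [ 0.4895 -0.2673  0.013 ] -0.2031 0.065 0.0587
w4 [[372.0, 122.0], [414.0, 120.0], [374.0, 184.0], [414.0, 180.0]] [ 0.5517 -0.1398  0.013 ] [ 0.4922 -0.1479  0.013 ] 0.1341 0.0414 0.0601
w5 [[130.0, 100.0], [200.0, 118.0], [124.0, 160.0], [190.0, 176.0]] [ 0.5476 -0.2787  0.013 ] [ 0.4897 -0.2665  0.013 ] -0.2084 0.0657 0.0592
w5 [[270.0, 120.0], [312.0, 118.0], [276.0, 182.0], [316.0, 178.0]] [ 0.5514 -0.1397  0.013 ] [ 0.4922 -0.1471  0.013 ] 0.1249 0.0415 0.0597
w5 [[346.0, 238.0], [640.0, 238.0], [346.0, 244.0], [640.0, 244.0]] [0.609  0.0725 0.013 ] [0.6017 0.0709 0.013 ] 0.2125 0.3121 0.0075
0 [array([ 0.4833, -0.2993,  0.0126]), array([ 0.4961, -0.2358,  0.0082]), array([ 0.541 , -0.3112,  0.0125]), array([ 0.5543, -0.2475,  0.0107])]
1 [array([ 0.4949, -0.1677,  0.0094]), array([ 0.4896, -0.1272,  0.0121]), array([ 0.5544, -0.1603,  0.0127]), array([ 0.5489, -0.1192,  0.0124])]
```

Blade planes triangulate to about 12 mm. Wide scraper: axis angle -0.206, grip at (0.459,-0.261).

```bash
python3 -c "
from h import *
print(go([.4592,-.2606,.08],np.pi-.206),go([.4592,-.2606,.013],np.pi-.206))"
```

```text
(array([ 0.0988, -0.1416,  0.1133]), array([-8.000e-04, -1.000e-04,  2.639e-01])) (array([ 0.0988, -0.1416,  0.1803]), array([-8.000e-04, -1.000e-04,  2.639e-01]))
```

{"method": "run_rows", "body": {"offsets": [{"sx": 0.6,"sy": -0.9,"sz": 0.4,"rz": 0.32},{"sx": 1.2,"sy": -1.8,"sz": 1,"rz": 0.64},{"sx": 1.8,"sy": -2.7,"sz": 1.6,"rz": 0.96},{"sx": 1.98,"sy": -2.83,"sz": 2.2,"rz": 1.056},{"sx": 1.98,"sy": -2.83,"sz": 2.8,"rz": 1.056},{"sx": 1.98,"sy": -2.83,"sz": 3.4,"rz": 1.056},{"sx": 1.98,"sy": -2.83,"sz": 3.6,"rz": 1.056},{"sx": 1.98,"sy": -2.83,"sz": 3.6,"rz": 1.056}], "finger_gap": 0.6}}

```text
t: 8.95
eef_pos: [0.4581, -0.2607, 0.0132]
tcp_rot: [-3.141, -0.001, 2.934]
wrist_force: [-0.2, 0.6, 0.2]
finger_gap: 0.604
gripper_force: 0.0
```

{"method": "run_rows", "body": {"offsets": [{},{},{},{}], "finger_gap": 0, "squeeze": 60}}

```text
t: 9.45
eef_pos: [0.4597, -0.2606, 0.0148]
tcp_rot: [-3.141, 0.003, 2.936]
wrist_force: [-0.8, -0.2, 6.3]
finger_gap: 0.289
gripper_force: 60.9
```

{"method": "run_rows", "body": {"offsets": [{"sz": -0.6},{"sz": -1.2},{"sz": -1.8},{"sz": -2.4},{"sz": -2.4}]}}

```text
t: 10.07
eef_pos: [0.4599, -0.2604, 0.1354]
tcp_rot: [3.141, 0.005, 2.936]
wrist_force: [-0.3, 0.7, -1.1]
finger_gap: 0.287
gripper_force: 60.2
```

```bash
python3 -c "
from h import *
print(inr(pose()[:3,3]),go(rk(.49,SLOT[0],.133),np.pi+YAW))"
```

```text
[ 0.443  -0.2882  0.1354] (array([0.0132, 0.226 , 0.0024]), array([-0.0004,  0.005 , -0.2673]))
```

Scaled: 0.013 m is 0.26, 0.226 m is 4.52, -0.26 rad is -1.04.

{"method": "run_rows", "body": {"offsets": [{"sx": 0.06,"sy": 1,"rz": -0.24},{"sx": 0.12,"sy": 2,"rz": -0.52},{"sx": 0.18,"sy": 3,"rz": -0.8},{"sx": 0.24,"sy": 4,"rz": -1.04},{"sx": 0.26,"sy": 4.52,"rz": -1.068},{"sx": 0.26,"sy": 4.52,"sz": 0.4,"rz": -1.068},{"sx": 0.26,"sy": 4.52,"sz": 1.1,"rz": -1.068},{"sx": 0.26,"sy": 4.52,"sz": 1.1,"rz": -1.068}]}}

```text
t: 11.08
eef_pos: [0.4883, -0.0359, 0.0748]
tcp_rot: [-3.141, -0.008, -3.08]
wrist_force: [-0.7, -0.9, -1.1]
finger_gap: 0.287
gripper_force: 60.0
```

Run:
```python
from h import *
print(inr(pose()[:3,3]))
I,K,T=cam('wrist'); cv2.imwrite('pics/w6.png',I[:,:,::-1]); np.savez('w6.npz',I=I,K=K,T=T)
for q in blades(I,400): 
    t,r,a,w,l=scr(q,K,T,.074); print(q.round().tolist(),inr(t),inr(r),round(a-YAW,4),round(w,4),round(l,4))
I,K,T=cam('side'); cv2.imwrite('pics/s6.png',cv2.resize(I[100:320,180:460,::-1],None,fx=2.5,fy=2.5));
```

```text
[ 0.4851 -0.0659  0.0748]
[[118.0, 218.0], [184.0, 212.0], [138.0, 298.0], [196.0, 282.0]] [ 0.4989 -0.1391  0.074 ] [ 0.4614 -0.1412  0.074 ] 0.0576 0.0299 0.0375
```

View pics/w6.png

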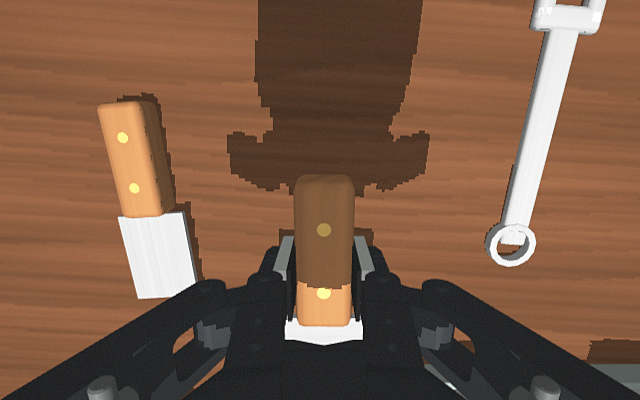

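The scraper is held squarely: handle end near row 176, columns 296–354, with the blade root at row 322 and the tip hidden. I'll check the held offset numerically, from the wrist and side pictures.

Run:
```python
from h import *
d=np.load('w6.npz');I,K,T=d['I'],d['K'],d['T']
z=.0748-.0035+.011
for uv in [(296,182),(353,182),(324,175),(324,326),(301,320),(350,320)]: print(uv,inr(onz(uv,K,T,z)[0])-inr(pose()[:3,3]))
h=cv2.cvtColor(I,cv2.COLOR_RGB2HSV);m=(h[...,0]<22)&(h[...,1]>90)
s=cv2.cvtColor(I[:,:,::-1],cv2.COLOR_BGR2GRAY)
for v in (200,220,260,300,310):
    g=np.abs(cv2.Sobel(s,cv2.CV_32F,1,0))[v]; print(v,280+int(g[280:318].argmax()),330+int(g[330:372].argmax()))
```

```text
(296, 182) [-0.0433 -0.0101  0.0043]
(353, 182) [-0.0433  0.0128  0.0043]
(324, 175) [-0.0462  0.0011  0.0043]
(324, 326) [0.024  0.0012 0.0043]
(301, 320) [ 0.0208 -0.0093  0.0043]
(350, 320) [0.0208 0.013  0.0043]
200 293 354
220 293 354
260 288 359
300 296 351
310 293 353
```

View pics/s6.png

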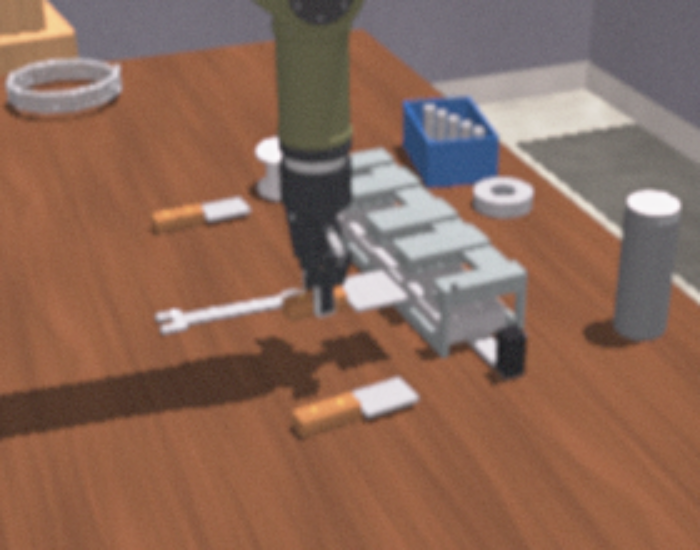

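Run:
```python
from h import *
I,K,T=cam('side'); t,c=cam('top')[0],0
for n,uv,ey in [('near',(343.2,216),-.0646-.033),('far',(332.8,208.8),-.0646+.033),('handle/blade root mid-near',(180+347/2.5,100+303/2.5),-.0646-.033),('rack top near corner',(180+445/2.5,100+287/2.5),.0682-.19)]:
    o,d=rays(uv,K,T); d=d[0]; s=(ey-o@EY)/(d@EY); print(n,inr(o+s*d))
print(proj(rk(.571,-.0646-.033,.0713),K,T),proj(rk(.571,-.0646+.033,.0713),K,T),proj(rk(.610,.0682-.19,.085),K,T))
```

```text
near [ 0.58   -0.0976  0.0803]
far [ 0.5798 -0.0316  0.0695]
handle/blade root mid-near [ 0.508  -0.0976  0.0821]
rack top near corner [ 0.6123 -0.1218  0.0888]
[np.float64(340.1747678050699), np.float64(219.60215247330208)] [np.float64(329.98051375686885), np.float64(208.88573774505136)] [np.float64(357.22007743064694), np.float64(216.1973648792802)]
```

{"method": "run_rows", "body": {"offsets": [{"sy": -0.03,"sz": -0.06},{"sx": -0.4,"sy": -0.03,"sz": -0.06},{"sx": -0.7,"sy": -0.03,"sz": -0.06},{"sx": -0.84,"sy": -0.03,"sz": -0.06},{"sx": -0.96,"sy": -0.03,"sz": -0.06},{"sx": -0.96,"sy": -0.03,"sz": -0.06}]}}

```text
t: 12.02
eef_pos: [0.5262, -0.0355, 0.0766]
tcp_rot: [3.139, -0.031, -3.081]
wrist_force: [-28.9, -2.3, 4.4]
finger_gap: 0.286
gripper_force: 61.5
```

```bash
python3 -c "
from h import *
print(inr(pose()[:3,3]),bot.observe()['moment'])"
```

```text
[ 0.523  -0.0679  0.0766] [-0.13761107  5.45945234  0.14756191]
```

The tip is butting on the rack face (29 N). Backing off and comparing blade height against the channel in the side view.

{"method": "run_rows", "body": {"offsets": [{"sx": 0.16},{"sx": 0.32},{"sx": 0.32}]}}

```text
t: 12.4
eef_pos: [0.5248, -0.0355, 0.0822]
tcp_rot: [3.141, 0.002, -3.08]
wrist_force: [-0.5, 0.1, 0.0]
finger_gap: 0.291
gripper_force: 60.7
```

Run:
```python
from h import *
print(inr(pose()[:3,3]))
I=np.mean([cam('side')[0] for _ in range(4)],0).astype(np.uint8); np.save('s7.npy',I)
cv2.imwrite('pics/s7.png',cv2.resize(I[185:255,290:390,::-1],None,fx=8,fy=8,interpolation=cv2.INTER_CUBIC))
```

```text
[ 0.5216 -0.0678  0.0822]
```

View pics/s7.png

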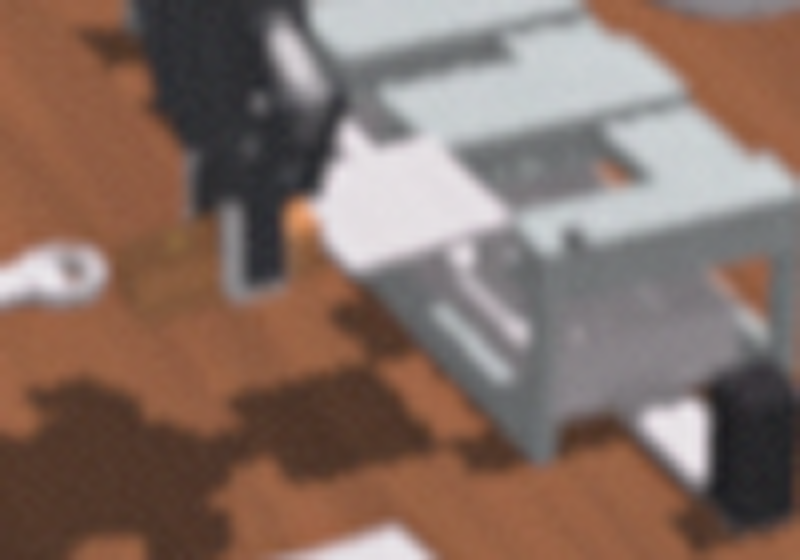

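The blade's near tip corner is at crop (505,212) → px (353.1,211.5), far corner at (430,135) → (343.8,201.9). The rack's near top corner is at (520,215) and the blade looks level with the top plate. Quantifying, and checking how noisy the pose reading is.

{"method": "run_rows", "body": {"offsets": [{}], "quiet": true}}

```text
ok
```

Run:
```python
from h import *
for _ in range(4):
    I,K,T=cam('side'); print(inr(pose()[:3,3]),bot.observe()['tcp_rot'].round(3) if hasattr(bot.observe()['tcp_rot'],'round') else bot.observe()['tcp_rot'])
for n,uv,ey in [('near',(353.1,211.5),-.0668-.033),('far',(343.75,201.9),-.0668+.033),('rootnear',(290+355/8,185+275/8),-.0668-.033),('rack corner',(290+524/8,185+212/8),.0682-.19),('plate0 right front corner',(290+380/8,185+95/8),.0682-.135+.027),('plate corner',(290+432/8,185+140/8),.0682-.135+.027)]:
    o,d=rays(uv,K,T); d=d[0]; s=(ey-o@EY)/(d@EY); print(n,inr(o+s*d))
print([np.round(proj(rk(.610,y,.085),K,T),1) for y in (.0682-.19,.0682-.135-.027,.0682-.135+.027)])
```

```text
[ 0.5214 -0.0677  0.0816] [-3.142e+00  1.000e-03 -3.080e+00]
[ 0.5212 -0.0677  0.0815] [-3.142e+00  1.000e-03 -3.080e+00]
[ 0.5211 -0.0677  0.0814] [ 3.142e+00  1.000e-03 -3.080e+00]
[ 0.521  -0.0677  0.0814] [ 3.142  0.    -3.08 ]
near [ 0.6088 -0.0998  0.0885]
far [ 0.613  -0.0338  0.0851]
rootnear [ 0.5526 -0.0998  0.0777]
rack corner [ 0.6045 -0.1218  0.1008]
plate0 right front corner [ 0.5904 -0.0398  0.109 ]
plate corner [ 0.6108 -0.0398  0.0866]
[array([357.2, 216.2]), array([352.5, 211.6]), array([343.7, 203.1])]
```

The arm settles slowly and ended about 5 mm high, so the blade met the upper lip. I'll back off, lower, settle, and measure the blade's height and pitch on an averaged side image.

The rows are not in the units I measure in: shifts go in units of 50 mm and turns go in units of 0.25 rad. I convert before sending: 0.04 m is 0.8, 0.02 m is 0.4.

{"method": "run_rows", "body": {"offsets": [{"sx": 0.4,"sz": 0.04},{"sx": 0.8,"sz": 0.08},{"sx": 0.8,"sz": 0.08},{"sx": 0.8,"sz": 0.08},{"sx": 0.8,"sz": 0.08},{"sx": 0.8,"sz": 0.08}]}}

```text
t: 13.68
eef_pos: [0.4845, -0.0379, 0.0774]
tcp_rot: [-3.141, 0.0, -3.08]
wrist_force: [-0.2, -0.1, -1.4]
finger_gap: 0.291
gripper_force: 60.8
```

Add to h.py:
```python
def avg(n,k=4):
    L=[cam(n) for _ in range(k)]; return np.mean([l[0] for l in L],0).astype(np.uint8),L[0][1],L[0][2]
def sideblade(halfw,I,K,T,thr=70):
    """blade of the held scraper in the side view: quad of the light region ahead of the gripper"""
    P=pose()[:3,3]; e=inr(P); c=proj(rk(e[0]+.06,e[1],e[2]),K,T)
    h=cv2.cvtColor(I,cv2.COLOR_RGB2HSV); m=((h[...,1]<thr)&(h[...,2]>140)).astype(np.uint8)
    n,l,s,_=cv2.connectedComponentsWithStats(m); i=l[int(c[1]),int(c[0])]; 
    cc=cv2.findContours((l==i).astype(np.uint8),cv2.RETR_EXTERNAL,cv2.CHAIN_APPROX_NONE)[0][0]
    return i,s[i],cc[:,0]
```

Run:
```python
from h import *
print(inr(pose()[:3,3]))
I,K,T=avg('side'); i,s,c=sideblade(.033,I,K,T); print(i,s)
for e in (2,3,4): print(cv2.approxPolyDP(cv2.convexHull(c),e,True)[:,0].tolist())
e=inr(pose()[:3,3])
for dz in (-.0035,):
  for x in (30,90):
    for y in (-.033,.033): print('expect',x,y,np.round(proj(rk(e[0]+x/1000,e[1]+y,e[2]+dz),K,T),1))
cv2.imwrite('pics/s8.png',cv2.resize(I[185:255,280:380,::-1],None,fx=8,fy=8,interpolation=cv2.INTER_CUBIC))
```

```text
[ 0.4813 -0.0677  0.0774]
86 [315 188  27  37 454]
[[322, 188], [338, 204], [341, 211], [339, 218], [320, 224], [315, 214], [319, 189]]
[[322, 188], [341, 211], [339, 218], [320, 224], [315, 214]]
[[322, 188], [341, 211], [339, 218], [320, 224], [315, 214]]
expect 30 -0.033 [320.3 224.2]
expect 30 0.033 [310.7 213.1]
expect 90 -0.033 [340.6 219.3]
expect 90 0.033 [330.4 208.6]
```

View pics/s8.png

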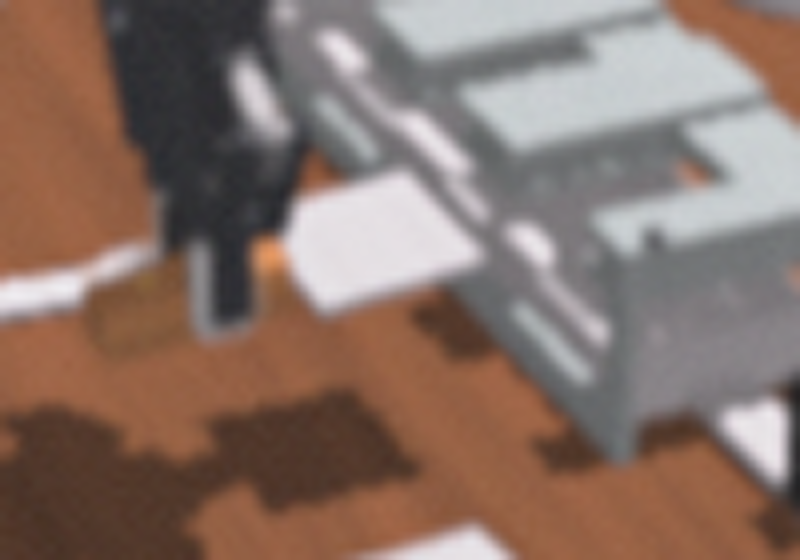

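The picture shows tip corners at (340.3,216.0) and (330.6,206.3), root near corner (320.3,224.0). The tip is about 2.8 px higher than a level blade, so it is pitched up. I'll quantify that.

Run:
```python
from h import *
I,K,T=cam('side');P=inr(pose()[:3,3]);print(P)
for n,uv,ey in [('tipnear',(340.25,216),-.033),('tipfar',(330.6,206.25),.033),('rootnear',(320.25,224),-.033)]:
    o,d=rays(uv,K,T); d=d[0]; s=(ey+P[1]-o@EY)/(d@EY); print(n,inr(o+s*d)-P)
# pixel expectation vs pitch
for th in (0,.05,.1,.15):
    f=lambda x,y: np.round(proj(rk(P[0]+x*np.cos(th)+.0035*np.sin(th),P[1]+y,P[2]-.0035*np.cos(th)+x*np.sin(th)),K,T),1)
    print(th,f(.09,-.033),f(.09,.033),f(.03,-.033))
```

```text
[ 0.4808 -0.0677  0.0773]
tipnear [ 0.0889 -0.033   0.0072]
tipfar [0.0907 0.033  0.0039]
rootnear [ 0.0299 -0.033  -0.0029]
0 [340.6 219.3] [330.4 208.6] [320.3 224.2]
0.05 [340.6 217.9] [330.4 207.2] [320.3 223.7]
0.1 [340.6 216.5] [330.3 205.8] [320.3 223.2]
0.15 [340.5 215. ] [330.2 204.4] [320.3 222.7]
```

Scaled: 0.11 rad is 0.44.

{"method": "run_rows", "body": {"offsets": [{"ry": 0.24},{"ry": 0.44},{"ry": 0.44},{"ry": 0.44},{"ry": 0.44}]}}

```text
t: 14.55
eef_pos: [0.4836, -0.038, 0.0773]
tcp_rot: [3.141, -0.11, -3.081]
wrist_force: [-0.1, 0.3, -2.5]
finger_gap: 0.289
gripper_force: 60.8
```

Run:
```python
from h import *
I,K,T=avg('side'); P=inr(pose()[:3,3]);print(P); i,s,c=sideblade(.033,I,K,T); print(s,cv2.approxPolyDP(cv2.convexHull(c),2,True)[:,0].tolist())
g=cv2.cvtColor(I,cv2.COLOR_RGB2HSV)
for th in (-.05,0,.05):
    f=lambda x,y: np.round(proj(rk(P[0]+x*np.cos(th)+.0035*np.sin(th),P[1]+y,P[2]-.0035*np.cos(th)+x*np.sin(th)),K,T),1)
    print(th,f(.09,-.033),f(.09,.033),f(.03,-.033))
# lower edge of the blade (near side): last light row per column
m=(g[...,1]<70)&(g[...,2]>140)
for u in range(322,342,2): r=np.flatnonzero(m[195:235,u])+195; print(u,r.min() if len(r) else None,r.max() if len(r) else None,end='; ')
```

```text
[ 0.4806 -0.0677  0.0774]
[315 209  26  17 310] [[340, 219], [320, 225], [315, 215], [319, 210], [330, 209], [335, 211]]
-0.05 [340.4 220.8] [330.2 210. ] [320.1 224.7]
0 [340.5 219.3] [330.3 208.6] [320.2 224.2]
0.05 [340.6 217.9] [330.3 207.2] [320.2 223.7]
322 198 225; 324 195 224; 326 195 224; 328 197 223; 330 198 223; 332 198 222; 334 200 222; 336 202 221; 338 195 221; 340 195 220;
```

Scaled: -0.05 m is -1, -0.03 m is -0.6.

{"method": "run_rows", "body": {"offsets": [{"sx": -0.3,"sz": -0.034},{"sx": -0.6,"sz": -0.066},{"sx": -0.76,"sz": -0.084},{"sx": -0.88,"sz": -0.096},{"sx": -1,"sz": -0.11},{"sx": -1.12,"sz": -0.124},{"sx": -1.2,"sz": -0.132},{"sx": -1.2,"sz": -0.132},{"sx": -1.2,"sz": -0.132}]}}

```text
t: 15.88
eef_pos: [0.5442, -0.0342, 0.0773]
tcp_rot: [3.141, -0.11, -3.08]
wrist_force: [0.4, 0.3, -0.8]
finger_gap: 0.286
gripper_force: 60.9
```

```bash
python3 -c "
from h import *
print(inr(pose()[:3,3]))"
```

```text
[ 0.5411 -0.0677  0.0773]
```

Entered freely. Driving on towards the back stop.

{"method": "run_rows", "body": {"offsets": [{"sx": -0.2,"sz": -0.022},{"sx": -0.4,"sz": -0.044},{"sx": -0.56,"sz": -0.062},{"sx": -0.68,"sz": -0.074},{"sx": -0.76,"sz": -0.084},{"sx": -0.82,"sz": -0.09},{"sx": -0.82,"sz": -0.09}]}}

```text
t: 16.75
eef_pos: [0.5857, -0.0317, 0.0773]
tcp_rot: [-3.142, -0.109, -3.08]
wrist_force: [-0.4, -1.0, -0.2]
finger_gap: 0.291
gripper_force: 60.9
```

```bash
python3 -c "
from h import *
print(inr(pose()[:3,3]))"
```

```text
[ 0.5827 -0.0678  0.0773]
```

{"method": "run_rows", "body": {"offsets": [{"sx": -0.04},{"sx": -0.08},{"sx": -0.12},{"sx": -0.12}]}}

```text
t: 17.25
eef_pos: [0.59, -0.0315, 0.0767]
tcp_rot: [3.141, -0.113, -3.08]
wrist_force: [-6.4, 0.1, 4.2]
finger_gap: 0.294
gripper_force: 61.5
```

```bash
python3 -c "
from h import *
print(inr(pose()[:3,3]))"
```

```text
[ 0.5869 -0.0678  0.0767]
```

{"method": "run_rows", "body": {"offsets": [{"sx": -0.04},{"sx": -0.08},{"sx": -0.08}]}}

```text
t: 17.62
eef_pos: [0.5901, -0.0316, 0.0753]
tcp_rot: [3.141, -0.122, -3.081]
wrist_force: [-13.8, 0.1, 6.3]
finger_gap: 0.288
gripper_force: 61.8
```

```bash
python3 -c "
from h import *
print(inr(pose()[:3,3]))"
```

```text
[ 0.587  -0.068   0.0753]
```

{"method": "run_rows", "body": {"offsets": [{"sx": 0.04},{"sx": 0.06},{"sx": 0.06},{"sx": 0.06}], "finger_gap": 0.6}}

```text
t: 18.12
eef_pos: [0.5928, -0.0312, 0.0767]
tcp_rot: [-3.142, -0.109, -3.08]
wrist_force: [-0.1, -0.3, 0.0]
finger_gap: 0.602
gripper_force: 0.0
```

{"method": "run_rows", "body": {"offsets": [{"sx": 0.12,"sz": -0.6},{"sx": 0.2,"sz": -1.4},{"sx": 0.26,"sz": -2.4,"ry": -0.2},{"sx": 0.26,"sz": -2.4,"ry": -0.44},{"sx": 0.26,"sz": -2.4,"ry": -0.44}]}}

```text
t: 18.75
eef_pos: [0.5922, -0.0314, 0.1981]
tcp_rot: [3.141, 0.001, -3.081]
wrist_force: [0.6, 0.5, -1.0]
finger_gap: 0.597
gripper_force: 0.0
```

Run:
```python
from h import *
print(go([.55,-.11,.2],np.pi+YAW)); 
I,K,T=cam('wrist'); cv2.imwrite('pics/w9.png',I[:,:,::-1]); np.savez('w9.npz',I=I,K=K,T=T)
for q in blades(I): t,r,a,w,l=scr(q,K,T,.012); print(q.round().tolist(),t.round(4),round(a,4),round(w,4),round(l,4))
```

```text
(array([ 0.0469, -0.0759, -0.002 ]), array([ 0.0009,  0.0011, -0.0008]))
[[184.0, 68.0], [228.0, 64.0], [194.0, 132.0], [236.0, 130.0]] [ 0.5514 -0.1398  0.012 ] 0.1261 0.0416 0.0596
```

View pics/w9.png

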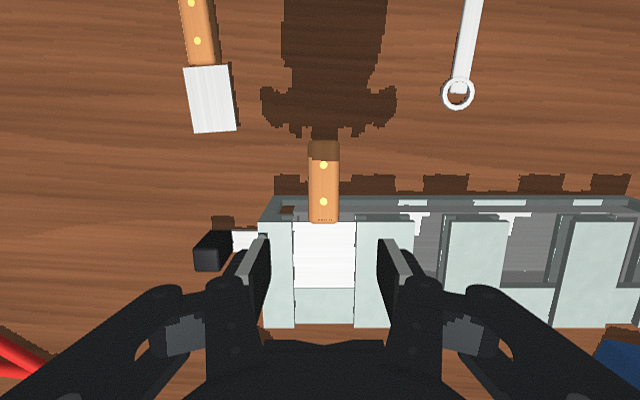

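The wide scraper sits in channel 0: handle at (323,185), blade edge against the rear plate at row 289. The right narrow scraper hasn't moved. Going to grasp it.

```bash
python3 -c "
from h import *
a=.128; g=np.array([.5514,-.1397,0])-.09*np.array([np.cos(a),np.sin(a),0]); g[2]=.016; print(g,go(g,np.pi+a))"
```

```text
[ 0.46213627 -0.15118857  0.016     ] (array([ 0.1371, -0.112 ,  0.1813]), array([ 0.0006, -0.0006, -0.0667]))
```

Scaled: 0.181 m is 3.62, 0.175 m is 3.5, -0.067 rad is -0.268.

{"method": "run_rows", "body": {"offsets": [{"sx": 0.9,"sy": -0.7,"rz": -0.12},{"sx": 1.8,"sy": -1.4,"sz": 0.4,"rz": -0.268},{"sx": 2.6,"sy": -2.1,"sz": 1.2,"rz": -0.268},{"sx": 2.74,"sy": -2.24,"sz": 2.2,"rz": -0.268},{"sx": 2.74,"sy": -2.24,"sz": 3,"rz": -0.268},{"sx": 2.74,"sy": -2.24,"sz": 3.5,"rz": -0.268},{"sx": 2.74,"sy": -2.24,"sz": 3.62,"rz": -0.268},{"sx": 2.74,"sy": -2.24,"sz": 3.62,"rz": -0.268},{"sx": 2.74,"sy": -2.24,"sz": 3.62,"rz": -0.268}], "finger_gap": 0.6}}

```text
t: 19.92
eef_pos: [0.4637, -0.1516, 0.0172]
tcp_rot: [-3.141, 0.002, -3.013]
wrist_force: [-0.1, 0.0, 0.6]
finger_gap: 0.603
gripper_force: 0.0
```

```bash
python3 -c "
from h import *
a=.128;print(go([.46214,-.1512,.016],np.pi+a))"
```

```text
(array([0.0015, 0.0006, 0.0012]), array([-0.0003,  0.0017,  0.0004]))
```

{"method": "run_rows", "body": {"offsets": [{},{},{},{},{}], "finger_gap": 0, "squeeze": 60}}

```text
t: 20.55
eef_pos: [0.4636, -0.1516, 0.0173]
tcp_rot: [3.142, 0.002, -3.013]
wrist_force: [-1.4, 0.4, 6.1]
finger_gap: 0.289
gripper_force: 60.2
```

Scaled: -0.063 m is -1.26, -0.03 m is -0.6.

{"method": "run_rows", "body": {"offsets": [{"sz": -0.6},{"sz": -1.26},{"sz": -1.26},{"sz": -1.26}]}}

```text
t: 21.05
eef_pos: [0.4621, -0.1511, 0.0785]
tcp_rot: [3.141, -0.001, -3.013]
wrist_force: [-0.2, 0.5, -1.9]
finger_gap: 0.289
gripper_force: 59.5
```

```bash
python3 -c "
from h import *
print(inr(pose()[:3,3]),go(rk(.48,SLOT[1],.0803),np.pi+YAW))"
```

```text
[ 0.4519 -0.1793  0.0785] (array([-0.0415,  0.2001, -0.0017]), array([ 0.0007, -0.0009,  0.0667]))
```

{"method": "run_rows", "body": {"offsets": [{"sz": -1},{"sx": -0.1,"sy": 1,"sz": -1.2,"rz": 0.08},{"sx": -0.3,"sy": 2,"sz": -1.2,"rz": 0.268},{"sx": -0.5,"sy": 3,"sz": -1.2,"rz": 0.268},{"sx": -0.7,"sy": 3.8,"sz": -1.2,"rz": 0.268},{"sx": -0.83,"sy": 4,"sz": -1,"rz": 0.268},{"sx": -0.83,"sy": 4,"sz": -0.4,"rz": 0.268},{"sx": -0.83,"sy": 4,"sz": -0.04,"rz": 0.268},{"sx": -0.83,"sy": 4,"sz": -0.04,"rz": 0.268},{"sx": -0.83,"sy": 4,"sz": -0.04,"rz": 0.268}]}}

```text
t: 22.3
eef_pos: [0.4784, 0.0515, 0.0812]
tcp_rot: [-3.141, -0.0, -3.081]
wrist_force: [0.3, -0.5, -0.8]
finger_gap: 0.287
gripper_force: 59.7
```

{"method": "run_rows", "body": {"offsets": [{},{},{}], "lines": "1,2"}}

```text
t: 22.68
eef_pos: [0.4786, 0.0523, 0.0816]
```

Add to h.py:
```python
def heldcheck(hw,dz):
    I,K,T=avg('side'); P=inr(pose()[:3,3]); print('P',P)
    g=cv2.cvtColor(I,cv2.COLOR_RGB2HSV); m=(g[...,1]<70)&(g[...,2]>140)
    for th in (-.05,0,.05,.1):
        f=lambda x,y: np.round(proj(rk(P[0]+x*np.cos(th)-dz*np.sin(th),P[1]+y,P[2]+dz*np.cos(th)+x*np.sin(th)),K,T),1)
        a,b,c=f(.03,-hw),f(.09,-hw),f(.09,hw); print(th,a,b,c)
        if th==0: A,B=a,b
    for u in range(int(A[0]),int(B[0])+3,2):
        v0=int(A[1]+(B[1]-A[1])*(u-A[0])/(B[0]-A[0])); r=[v for v in range(v0-10,v0+10) if m[v,u]]; print(u,(min(r),max(r)) if r else None,end=' ')
    print(); return I
def heldwrist(dz):
    I,K,T=cam('wrist'); P=inr(pose()[:3,3]); e=P[2]+dz+.011
    h=cv2.cvtColor(I,cv2.COLOR_RGB2HSV); s=cv2.cvtColor(I,cv2.COLOR_RGB2GRAY)
    for v in (200,215,300,310):
        g=np.abs(cv2.Sobel(s,cv2.CV_32F,1,0))[v]; u=[280+int(g[280:315].argmax())+.5,335+int(g[335:372].argmax())+.5]; print(v,u,[ (inr(onz((x,v),K,T,e)[0])-P)[:2].round(4).tolist() for x in u])
    return I
```

Run:
```python
from h import *
I=heldcheck(.021,-.0063); cv2.imwrite('pics/s10.png',cv2.resize(I[170:240,275:375,::-1],None,fx=8,fy=8,interpolation=cv2.INTER_CUBIC))
heldwrist(-.0063)
```

```text
P [0.4807 0.0227 0.0813]
-0.05 [305.6 207.5] [324.9 204.1] [319.  197.9]
0 [305.7 207. ] [325.  202.7] [319.2 196.5]
0.05 [305.7 206.5] [325.1 201.3] [319.2 195.2]
0.1 [305.8 206. ] [325.  199.9] [319.2 193.8]
305 (198, 207) 307 (198, 207) 309 (198, 207) 311 (197, 206) 313 (197, 206) 315 (196, 205) 317 (196, 205) 319 (196, 204) 321 (193, 203) 323 (193, 203) 325 (192, 204) 327 (196, 199) 
200 [293.5, 354.5] [[-0.032, -0.012], [-0.032, 0.0134]]
215 [294.5, 370.5] [[-0.0255, -0.0117], [-0.0255, 0.0203]]
300 [298.5, 352.5] [[0.0154, -0.0109], [0.0154, 0.0137]]
310 [293.5, 353.5] [[0.0207, -0.0133], [0.0207, 0.0143]]
```

View pics/s10.png

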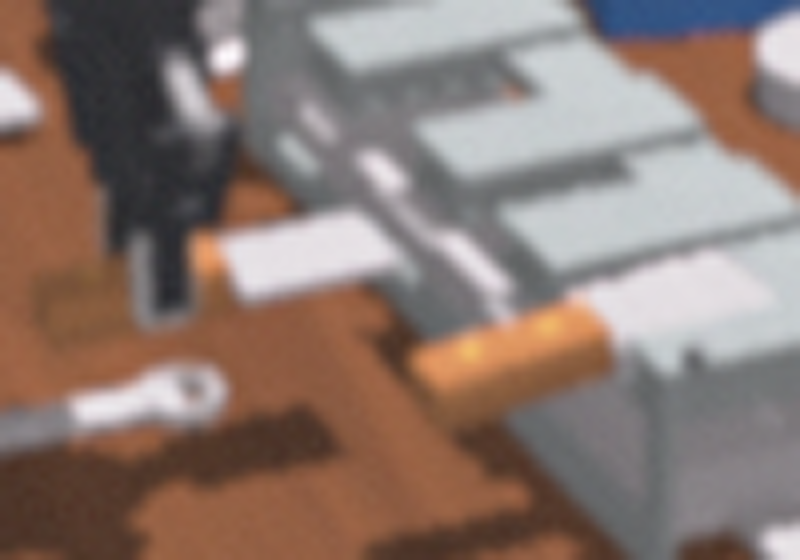

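The narrow scraper is held: tip corners at (325.3,202.3) and (320.6,196.3), root near corner (305,207.5), about 0.03 rad pitched up, laterally within 1 mm. The wide one is seated in channel 0. Trimming pitch and inserting.

{"method": "run_rows", "body": {"offsets": [{"sx": -0.2,"sz": 0.02,"ry": 0.14},{"sx": -0.4,"sz": 0.02,"ry": 0.14},{"sx": -0.6,"sz": 0.02,"ry": 0.14},{"sx": -0.76,"sz": 0.02,"ry": 0.14},{"sx": -0.92,"sz": 0.02,"ry": 0.14},{"sx": -1.06,"sz": 0.02,"ry": 0.14},{"sx": -1.2,"sz": 0.02,"ry": 0.14},{"sx": -1.2,"sz": 0.02,"ry": 0.14}]}}

```text
t: 23.92
eef_pos: [0.539, 0.0559, 0.0803]
tcp_rot: [-3.141, -0.034, -3.08]
wrist_force: [-0.6, 0.3, -1.0]
finger_gap: 0.284
gripper_force: 59.8
```

```bash
python3 -c "
from h import *
print(inr(pose()[:3,3]))"
```

```text
[0.5414 0.0226 0.0803]
```

Scaled: -0.044 m is -0.88, -0.042 m is -0.84.

{"method": "run_rows", "body": {"offsets": [{"sx": -0.2,"sz": -0.006},{"sx": -0.4,"sz": -0.014},{"sx": -0.56,"sz": -0.02},{"sx": -0.68,"sz": -0.024},{"sx": -0.76,"sz": -0.026},{"sx": -0.84,"sz": -0.028},{"sx": -0.88,"sz": -0.03},{"sx": -0.88,"sz": -0.03}]}}

```text
t: 24.92
eef_pos: [0.5825, 0.0586, 0.0802]
tcp_rot: [3.142, -0.034, -3.08]
wrist_force: [0.1, 0.7, -0.2]
finger_gap: 0.293
gripper_force: 59.9
```

```bash
python3 -c "
from h import *
print(inr(pose()[:3,3]))"
```

```text
[0.585  0.0226 0.0802]
```

{"method": "run_rows", "body": {"offsets": [{"sx": -0.04},{"sx": -0.08},{"sx": -0.1},{"sx": -0.1}]}}

```text
t: 25.42
eef_pos: [0.5842, 0.0587, 0.0795]
tcp_rot: [3.141, -0.042, -3.08]
wrist_force: [-9.1, -0.9, 5.7]
finger_gap: 0.29
gripper_force: 60.5
```

```bash
python3 -c "
from h import *
print(inr(pose()[:3,3]))"
```

```text
[0.5867 0.0225 0.0795]
```

Against the stop at 0.5867, as with the first one. Pressing slightly more, then releasing and lifting with a look.

{"method": "run_rows", "body": {"offsets": [{"sx": -0.04},{"sx": -0.06},{"sx": -0.06}]}}

```text
t: 25.8
eef_pos: [0.5842, 0.0587, 0.0785]
tcp_rot: [3.141, -0.048, -3.08]
wrist_force: [-16.1, -1.0, 6.4]
finger_gap: 0.284
gripper_force: 60.7
```

{"method": "run_rows", "body": {"offsets": [{"sx": 0.04},{"sx": 0.06},{"sx": 0.06},{"sx": 0.06}], "finger_gap": 0.6}}

```text
t: 26.3
eef_pos: [0.5875, 0.0589, 0.0802]
tcp_rot: [3.142, -0.034, -3.08]
wrist_force: [-0.1, -0.5, -0.2]
finger_gap: 0.601
gripper_force: 0.0
```

{"method": "run_rows", "body": {"offsets": [{"sx": 0.06,"sz": -0.6},{"sx": 0.1,"sz": -1.4},{"sx": 0.1,"sz": -2.4,"ry": -0.14},{"sx": 0.1,"sz": -3,"ry": -0.14},{"sx": 0.1,"sz": -3,"ry": -0.14}]}}

```text
t: 26.92
eef_pos: [0.5893, 0.059, 0.2334]
tcp_rot: [3.14, 0.006, -3.08]
wrist_force: [-0.4, -1.0, -0.3]
finger_gap: 0.598
gripper_force: 0.0
```

Run:
```python
from h import *
I,K,T=cam('wrist'); np.savez('w11.npz',I=I,K=K,T=T)
for uv in [(0,0)]: pass
print(go([.52,.33,.2],np.pi+YAW)); cv2.imwrite('pics/w11.png',I[:,:,::-1])
```

```text
(array([0.0515, 0.2747, 0.0312]), array([ 0.0006,  0.0026, -0.0005]))
```

{"method": "run_rows", "body": {"offsets": [{"sx": 0.2,"sy": 1,"sz": 0.2},{"sx": 0.4,"sy": 2,"sz": 0.4},{"sx": 0.6,"sy": 3,"sz": 0.6},{"sx": 0.8,"sy": 4,"sz": 0.6},{"sx": 1,"sy": 4.4,"sz": 0.6},{"sx": 1,"sy": 4.4,"sz": 0.6},{"sx": 1,"sy": 4.4,"sz": 0.6}], "quiet": true}}

```text
ok
```

Create l.py:
```python
from h import *
import sys
I,K,T=cam('wrist'); n=sys.argv[1]; np.savez(n+'.npz',I=I,K=K,T=T); cv2.imwrite(f'pics/{n}.png',I[:,:,::-1])
for q in blades(I): t,r,a,w,l=scr(q,K,T,.012); print(q.round().tolist(),t.round(4),round(a,4),round(w,4),round(l,4))
```

```bash
python3 l.py w12
```

```text
[[104.0, 238.0], [340.0, 238.0], [104.0, 244.0], [340.0, 244.0]] [0.6044 0.1667 0.012 ] -0.0345 0.2578 0.0077
[[380.0, 114.0], [424.0, 112.0], [380.0, 174.0], [420.0, 172.0]] [0.5138 0.3518 0.012 ] 0.0927 0.0408 0.0598
```

{"method": "run_rows", "body": {"offsets": [{"sy": 1},{"sy": 1.4},{"sy": 1.4},{"sy": 1.4}]}}

```text
t: 28.4
eef_pos: [0.5207, 0.3428, 0.2]
tcp_rot: [-3.14, 0.0, -3.083]
wrist_force: [0.0, -0.7, 0.2]
finger_gap: 0.6
gripper_force: 0.0
```

```bash
python3 l.py w13
```

```text
[[30.0, 238.0], [278.0, 236.0], [30.0, 244.0], [278.0, 244.0]] [0.6055 0.162  0.012 ] -0.0168 0.2708 0.0089
[[310.0, 112.0], [352.0, 112.0], [312.0, 172.0], [352.0, 172.0]] [0.5135 0.3518 0.012 ] 0.0831 0.041 0.0594
```

View pics/w12.png

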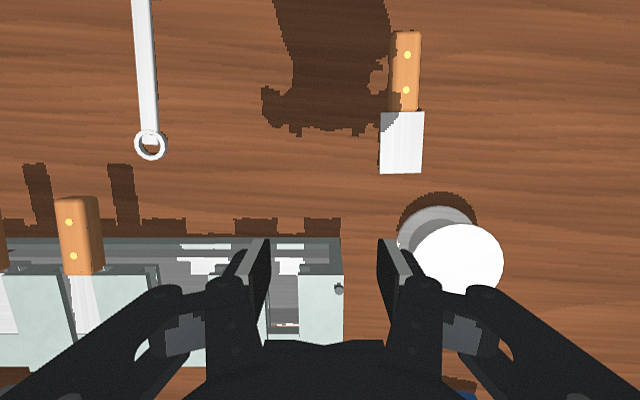

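w12: the left narrow blade is at (400,142) with its handle up to (406,32), and both views agree on tip (0.5136,0.3518), axis 0.088. The drum stands clear at (460,255), and the second scraper is seated at (78,235).

```bash
python3 -c "
from h import *
print(go([.4240,.3439,.016],np.pi+.088))"
```

```text
(array([0.0966, 0.007 , 0.1841]), array([-0.0013,  0.0003, -0.0299]))
```

{"method": "run_rows", "body": {"offsets": [{"sx": 0.8,"sy": 0.06,"sz": 0.4,"rz": -0.06},{"sx": 1.6,"sy": 0.12,"sz": 1,"rz": -0.12},{"sx": 1.932,"sy": 0.14,"sz": 1.8,"rz": -0.12},{"sx": 1.932,"sy": 0.14,"sz": 2.6,"rz": -0.12},{"sx": 1.932,"sy": 0.14,"sz": 3.3,"rz": -0.12},{"sx": 1.932,"sy": 0.14,"sz": 3.68,"rz": -0.12},{"sx": 1.932,"sy": 0.14,"sz": 3.68,"rz": -0.12},{"sx": 1.932,"sy": 0.14,"sz": 3.68,"rz": -0.12},{"sx": 1.932,"sy": 0.14,"sz": 3.68,"rz": -0.12}], "finger_gap": 0.6}}

```text
t: 29.58
eef_pos: [0.4239, 0.3468, 0.0175]
tcp_rot: [3.14, 0.002, -3.051]
wrist_force: [0.9, -1.1, -0.5]
finger_gap: 0.597
gripper_force: 0.0
```

{"method": "run_rows", "body": {"offsets": [{},{},{},{},{}], "finger_gap": 0, "squeeze": 60}}

```text
t: 30.2
eef_pos: [0.4235, 0.3467, 0.0171]
tcp_rot: [3.141, 0.001, -3.05]
wrist_force: [-0.4, -0.6, 5.8]
finger_gap: 0.288
gripper_force: 61.6
```

{"method": "run_rows", "body": {"offsets": [{"sz": -0.6},{"sz": -1.26},{"sz": -1.26},{"sz": -1.26}]}}

```text
t: 30.7
eef_pos: [0.4221, 0.3459, 0.0781]
tcp_rot: [-3.141, -0.001, -3.05]
wrist_force: [0.0, 0.3, -0.7]
finger_gap: 0.287
gripper_force: 60.7
```

```bash
python3 -c "
from h import *
print(inr(pose()[:3,3]),go(rk(.48,SLOT[3],.0795),np.pi+YAW))"
```

```text
[0.4427 0.3192 0.0781] (array([-0.0339, -0.1171, -0.0014]), array([-0.0009, -0.0013,  0.0297]))
```

Scaled: -0.117 m is -2.34, -0.115 m is -2.3, 0.03 rad is 0.12.

{"method": "run_rows", "body": {"offsets": [{"sx": -0.16,"sy": -0.6,"sz": -0.02,"rz": 0.12},{"sx": -0.32,"sy": -1.2,"sz": -0.03,"rz": 0.12},{"sx": -0.5,"sy": -1.8,"sz": -0.03,"rz": 0.12},{"sx": -0.68,"sy": -2.3,"sz": -0.03,"rz": 0.12},{"sx": -0.68,"sy": -2.34,"sz": -0.03,"rz": 0.12},{"sx": -0.68,"sy": -2.34,"sz": -0.03,"rz": 0.12},{"sx": -0.68,"sy": -2.34,"sz": -0.03,"rz": 0.12},{"sx": -0.68,"sy": -2.34,"sz": -0.03,"rz": 0.12}]}}

```text
t: 31.7
eef_pos: [0.467, 0.2338, 0.0804]
tcp_rot: [3.141, -0.0, -3.079]
wrist_force: [-0.1, 0.1, -2.5]
finger_gap: 0.287
gripper_force: 60.6
```

Run:
```python
from h import *
I=heldcheck(.021,-.006); cv2.imwrite('pics/s14.png',cv2.resize(I[150:220,255:355,::-1],None,fx=8,fy=8,interpolation=cv2.INTER_CUBIC))
heldwrist(-.006)
```

```text
P [0.4808 0.204  0.0806]
-0.05 [283.6 182.2] [301.5 179.5] [296.7 174.4]
0 [283.7 181.7] [301.6 178.2] [296.7 173.1]
0.05 [283.8 181.3] [301.6 176.9] [296.7 171.8]
0.1 [283.8 180.8] [301.5 175.6] [296.7 170.6]
283 (175, 181) 285 (171, 182) 287 (171, 182) 289 (170, 181) 291 (170, 181) 293 (169, 180) 295 (169, 180) 297 (169, 180) 299 (168, 179) 301 (168, 179) 303 (167, 179) 
200 [293.5, 354.5] [[-0.0322, -0.0118], [-0.0322, 0.0135]]
215 [294.5, 353.5] [[-0.0256, -0.0116], [-0.0256, 0.0133]]
300 [295.5, 352.5] [[0.0152, -0.0121], [0.0151, 0.0139]]
310 [293.5, 353.5] [[0.0204, -0.0131], [0.0204, 0.0145]]
```

View pics/s14.png

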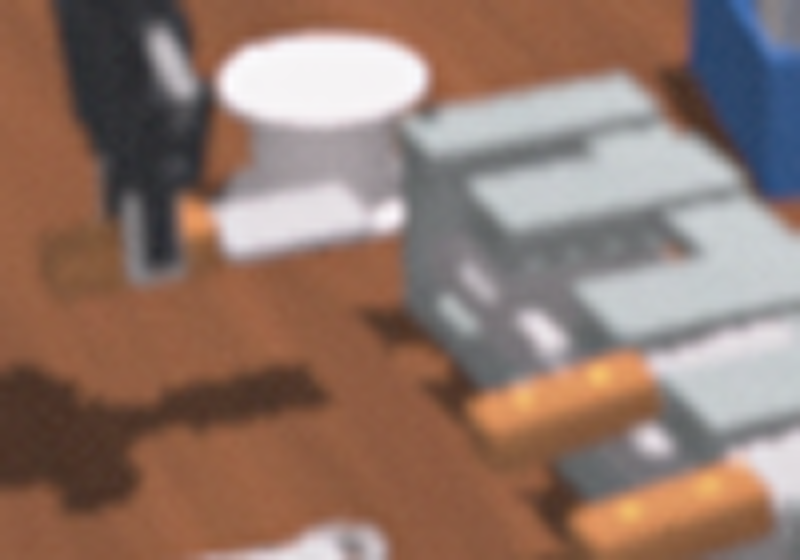

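Tip near corner (301.3,179.0), root near corner (284.1,182.8): nearly level and well within the channel's clearance. Inserting into channel 3.

{"method": "run_rows", "body": {"offsets": [{"sx": -0.2,"sy": -0.02,"ry": 0.1},{"sx": -0.4,"sy": -0.02,"ry": 0.1},{"sx": -0.6,"sy": -0.02,"ry": 0.1},{"sx": -0.76,"sy": -0.02,"ry": 0.1},{"sx": -0.92,"sy": -0.02,"ry": 0.1},{"sx": -1.06,"sy": -0.02,"ry": 0.1},{"sx": -1.2,"sy": -0.02,"ry": 0.1},{"sx": -1.2,"sy": -0.02,"ry": 0.1}]}}

```text
t: 32.95
eef_pos: [0.5279, 0.2355, 0.0806]
tcp_rot: [-3.141, -0.025, -3.081]
wrist_force: [-1.0, -0.4, -2.2]
finger_gap: 0.287
gripper_force: 60.6
```

```bash
python3 -c "
from h import *
print(inr(pose()[:3,3]))"
```

```text
[0.5414 0.2025 0.0806]
```

Scaled: -0.044 m is -0.88, -0.042 m is -0.84.

{"method": "run_rows", "body": {"offsets": [{"sx": -0.2,"sz": -0.004},{"sx": -0.4,"sz": -0.008},{"sx": -0.56,"sz": -0.012},{"sx": -0.68,"sz": -0.016},{"sx": -0.76,"sz": -0.018},{"sx": -0.84,"sz": -0.02},{"sx": -0.88,"sz": -0.02},{"sx": -0.88,"sz": -0.02}]}}

```text
t: 33.95
eef_pos: [0.5713, 0.2383, 0.0805]
tcp_rot: [3.142, -0.025, -3.08]
wrist_force: [0.6, -0.5, -1.1]
finger_gap: 0.288
gripper_force: 60.6
```

```bash
python3 -c "
from h import *
print(inr(pose()[:3,3]))"
```

```text
[0.5849 0.2026 0.0805]
```

{"method": "run_rows", "body": {"offsets": [{"sx": -0.04},{"sx": -0.08},{"sx": -0.12},{"sx": -0.12}]}}

```text
t: 34.45
eef_pos: [0.5716, 0.2384, 0.0794]
tcp_rot: [-3.14, -0.038, -3.079]
wrist_force: [-14.7, -2.5, 6.1]
finger_gap: 0.286
gripper_force: 61.5
```

```bash
python3 -c "
from h import *
print(inr(pose()[:3,3]))"
```

```text
[0.5852 0.2027 0.0794]
```

At the stop. Releasing, lifting, and checking the whole rack.

Scaled: 0.006 m is 0.12, 0.003 m is 0.06.

{"method": "run_rows", "body": {"offsets": [{"sx": 0.06},{"sx": 0.12},{"sx": 0.12},{"sx": 0.12}], "finger_gap": 0.6}}

```text
t: 34.95
eef_pos: [0.5717, 0.2383, 0.0808]
tcp_rot: [3.141, -0.024, -3.081]
wrist_force: [0.9, 1.3, 0.4]
finger_gap: 0.598
gripper_force: 0.0
```

{"method": "run_rows", "body": {"offsets": [{"sx": 0.06,"sz": -0.6},{"sx": 0.06,"sz": -1.4},{"sx": 0.06,"sz": -2.4,"ry": -0.1},{"sx": -0.4,"sy": -1,"sz": -3.4,"ry": -0.1},{"sx": -1,"sy": -2,"sz": -3.6,"ry": -0.1},{"sx": -1.6,"sy": -3,"sz": -3.6,"ry": -0.1},{"sx": -2,"sy": -3.8,"sz": -3.6,"ry": -0.1},{"sx": -2,"sy": -3.8,"sz": -3.6,"ry": -0.1},{"sx": -2,"sy": -3.8,"sz": -3.6,"ry": -0.1}], "finger_gap": 0.6}}

```text
t: 36.08
eef_pos: [0.6871, 0.0558, 0.2576]
tcp_rot: [3.141, -0.0, -3.08]
wrist_force: [0.4, 0.0, -0.1]
finger_gap: 0.605
gripper_force: 0.0
```

{"method": "run_rows", "body": {"offsets": [{}], "finger_gap": 0}}

```text
t: 36.2
eef_pos: [0.6868, 0.0574, 0.2579]
tcp_rot: [3.14, -0.0, -3.077]
wrist_force: [0.3, -0.8, -0.8]
finger_gap: 0.404
gripper_force: 0.0
```

{"method": "run_rows", "body": {"offsets": [{},{},{}], "finger_gap": 0}}

```text
t: 36.58
eef_pos: [0.6871, 0.0554, 0.2581]
tcp_rot: [3.141, 0.0, -3.08]
wrist_force: [-0.1, -0.5, 0.4]
finger_gap: -0.0
gripper_force: 0.0
```

Run:
```python
from h import *
I,K,T=cam('wrist'); np.savez('w15.npz',I=I,K=K,T=T); J=cam('top')[0]
cv2.imwrite('pics/w15.png',np.vstack([I[:300,:,::-1],cv2.resize(J[110:280,180:480,::-1],(529,300),interpolation=cv2.INTER_CUBIC) if 0 else np.pad(cv2.resize(J[110:280,180:480,::-1],(529,300)),((0,0),(0,111),(0,0)))]))
```

```text
(no output)
```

View pics/w15.png

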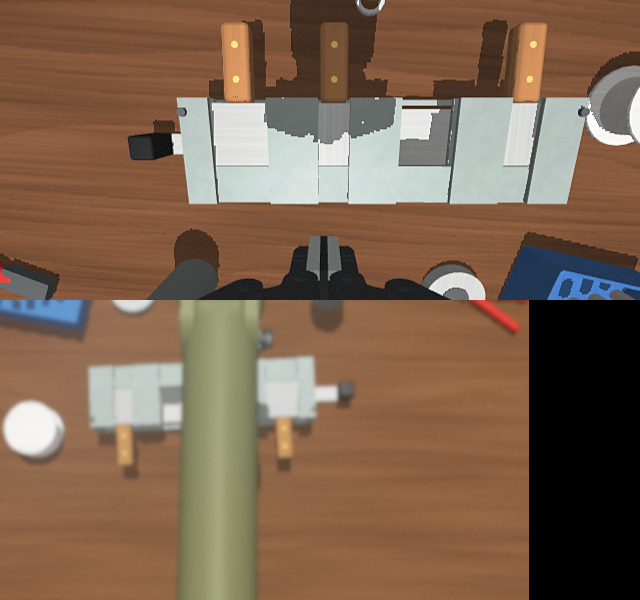

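All three blades reach the rear plate (row 165) in channels 0, 1 and 3, with the handles out at row 25. The grip block is at (150,147). Checking the tray position and handle ends numerically.

Run:
```python
from h import *
d=np.load('w15.npz');I,K,T=d['I'],d['K'],d['T']
m=(I.max(2)<85)
for v in (140,146,152): r=np.flatnonzero(m[v,115:180])+115; print('grip',inr(onz((r.min(),v),K,T,.055)[0]),r.min(),r.max())
s=cv2.cvtColor(I,cv2.COLOR_RGB2GRAY)
for u in (228,238,331,345,524,532): 
    g=np.abs(cv2.Sobel(s,cv2.CV_32F,0,1))[:,u]; v=10+int(g[10:40].argmax()); b=150+int(g[150:180].argmax()); print(u,v,'end',inr(onz((u,v+.5),K,T,.080)[0]),'tip',b,inr(onz((u,b+.5),K,T,.076)[0]))
```

```text
grip [ 0.6516 -0.1908  0.055 ] 128 171
grip [ 0.6578 -0.1908  0.055 ] 129 172
grip [ 0.6641 -0.1908  0.055 ] 130 172
228 22 end [ 0.5472 -0.0706  0.08  ] tip 165 [ 0.6748 -0.0821  0.076 ]
238 24 end [ 0.5488 -0.0619  0.08  ] tip 165 [ 0.6748 -0.0721  0.076 ]
331 22 end [0.5472 0.02   0.08  ] tip 165 [0.6748 0.021  0.076 ]
345 22 end [0.5472 0.0323 0.08  ] tip 165 [0.6748 0.035  0.076 ]
524 22 end [0.5471 0.1897 0.08  ] tip 165 [0.6747 0.214  0.076 ]
532 22 end [0.5471 0.1968 0.08  ] tip 152 [0.6617 0.2197 0.076 ]
```

Run:
```python
from h import *
for n in ('now','start'):
    if n=='now': I,K,T=cam('top')
    else: I=cv2.imread('pics/top0.png')[:,:,::-1].copy()
    h=cv2.cvtColor(I,cv2.COLOR_RGB2HSV); m=((h[...,0]<22)&(h[...,1]>130)&(h[...,2]>165)).astype(np.uint8)
    k,l,s,c=cv2.connectedComponentsWithStats(m); print(n,[(c[i].round().tolist(),int(s[i,4])) for i in range(1,k) if s[i,4]>25])
```

```text
now [([461.0, 110.0], 374)]
start [([461.0, 110.0], 374), ([411.0, 234.0], 39), ([417.0, 233.0], 38), ([217.0, 247.0], 51)]
```

Run:
```python
from h import *
A=cv2.imread('pics/top0.png')[:,:,::-1].copy(); 
for n,I in (('start',A),('now',cam('top')[0])):
    h=cv2.cvtColor(I,cv2.COLOR_RGB2HSV); b=cv2.GaussianBlur(h,(3,3),0)
    m=((b[...,0]<22)&(b[...,1]>120)&(b[...,2]>140)).astype(np.uint8)
    k,l,s,c=cv2.connectedComponentsWithStats(m); print(n,[(c[i].round().tolist(),int(s[i,4])) for i in range(1,k) if s[i,4]>30])
```

```text
start [([76.0, 85.0], 2837), ([494.0, 165.0], 32680), ([346.0, 93.0], 140), ([91.0, 149.0], 13203), ([157.0, 106.0], 58), ([342.0, 108.0], 84), ([616.0, 114.0], 376), ([287.0, 281.0], 47839), ([622.0, 210.0], 201), ([43.0, 251.0], 442), ([78.0, 241.0], 35), ([632.0, 255.0], 177), ([3.0, 256.0], 77), ([3.0, 271.0], 77), ([42.0, 274.0], 119), ([40.0, 282.0], 105), ([636.0, 282.0], 53), ([638.0, 294.0], 40), ([98.0, 347.0], 157), ([222.0, 349.0], 657), ([455.0, 371.0], 4771), ([511.0, 354.0], 664), ([248.0, 368.0], 1536), ([23.0, 390.0], 75), ([473.0, 397.0], 245), ([378.0, 398.0], 70)]
now [([76.0, 85.0], 2831), ([494.0, 143.0], 25747), ([350.0, 95.0], 76), ([91.0, 149.0], 13288), ([155.0, 106.0], 62), ([617.0, 114.0], 398), ([143.0, 219.0], 8227), ([387.0, 199.0], 39), ([268.0, 204.0], 116), ([476.0, 224.0], 9303), ([43.0, 251.0], 460), ([80.0, 241.0], 45), ([154.0, 293.0], 19303), ([446.0, 297.0], 19186), ([632.0, 255.0], 174), ([3.0, 256.0], 77), ([44.0, 273.0], 146), ([3.0, 270.0], 81), ([636.0, 282.0], 56), ([40.0, 282.0], 104), ([638.0, 294.0], 42), ([77.0, 347.0], 600), ([142.0, 366.0], 6122), ([462.0, 369.0], 5474), ([23.0, 390.0], 77), ([204.0, 395.0], 593), ([88.0, 396.0], 385), ([473.0, 397.0], 250), ([378.0, 398.0], 73)]
```

```bash
python3 -c "
from bench import bot
print(bot.finish_job())"
```

```text
the job is handed in; nothing more can be done
None
```

I handed the job in with the tray pushed home first, then all three scrapers present seated to the back stop (wide in channel 0, narrow in 1 and 3) and the drum and wrench untouched; I viewed 15 pictures, one over the limit of 14.

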